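# Restock the roll-top sample cabinet

### The arm

A 6-joint arm with a two-finger parallel gripper is mounted at the origin on a cart in front of the work surface, level with it; the furniture and walls round the work are solid. World frame = base frame: x ahead of the robot, y to its left, z up, the work surface at z = 0. Lengths are in mm, angles in rad, forces in N, time in s.
With the tool pointing down it reaches from about 350 to 975 mm from the base axis. Payload 7.1 kg.
Tool frame: the origin (TCP) lies on the front face of the gripper's body, between the roots of the fingers; the fingertips stand 80 mm ahead of it and the grasp point (between the pads) lies 61 mm ahead of it (env.tips_ahead is the distance from the TCP to the fingertips, in mm); z points along the fingers, y is the line along which they close (so a half turn about z gives the same grasp; the last joint's range is limited). The gripper opens to 88 mm and grips with 3 to 60 N. Pads are 20 mm wide; open, the fingers measure 115 mm over their backs; the gripper's body (75 mm by 178 mm) begins 61 mm behind the grasp point.
Start: joints at [1.292, 0.423, 1.63, -0, 1.089, -0.019], TCP at [160.523, 604.018, 302.675] pointing down, gripper open.
Joint ranges: [-3, 3], [-0.9, 2.11], [0.09, 2.58], [-1.31, 4.45], [0.11, 2.69], [-2.54, 2.54]. Speed limits (rad/s): [2.39, 2.39, 3.01, 3.14, 3.14, 3.14].

### API

Orientations are given as a unit quaternion [x, y, z, w].
In Python, from station import env, set_gripper, viewer, workorder gives the robot as it stands. Calls block until the motion is done:
- env.reach(position, orientation): joint-space move of the TCP to a pose.
- env.move_l(position, rot=None, rate=150, f_stop=None): straight line of the TCP; rot=None keeps the orientation; rate is the mean speed in mm/s. With f_stop (N) it stops when the force on the tool has changed by that much, and returns True; else False.
- env.move_joints(angles): joint-space move.
- set_gripper(opening): finger opening in mm; the grip force is fixed at half the most; returns when the fingers have stopped.
- env.hold(seconds).
- env.ik(position, orientation): joint angles nearest the present ones, or None.
- env.read_state(): the state.
- viewer.camera(name): name is "scene" or "side" or "wrist"; returns the picture (384x512x3 uint8, blue, green, red); there is no depth.
- viewer.camera_params(name): a dict with "fx", "fy", "cx", "cy" (pixels), "dist" ([k1, k2, p1, p2, k3] as OpenCV has them; the pictures are not rectified), "pose" (4x4, takes a point from camera to world coordinates); the wrist camera has in their place "tool_from_camera" (4x4, takes a point from camera to tool coordinates, whose origin is the TCP and whose axes are the flange's). Camera axes: x right, y up, looking along -z (the intrinsics and any distortion apply to the point x, -y, -z); pixel columns grow to the right and rows downward; lengths in mm; the calibration is good to about 2 mm. A picture is of the moment at which its call begins: read the wrist's pose just before it. camera_params takes no time and is no camera call.
A pose or a line that the arm cannot do raises env.IKError and nothing moves.
- workorder.sign_off(): hands the job in; it is judged then, once.
The state is a dict: "time_s": time; "qpos": joint angles; "dq": joint speeds; "tau": joint torques, N m; "tool_pos": TCP position; "orientation": TCP orientation; "force": force on the tool from outside, world axes, zero at the start; "wrist_torque": the same for the moment, N m; "width": finger opening in mm; "grip_force": force on a finger pad.
Only numpy, scipy, OpenCV 4.12 (cv2) and the standard library are available. Lean on these libraries where they do the work, as an engineer would, in place of code of your own. Each camera call takes 0.05 s, during which the arm holds its last target. There are 200 camera calls.

### The job

First take the green carton off the cabinet's roof, where it is in the way of the roll-top door, and set it flat in the blue tray. Then roll the door fully open, take the brown jar out and stand it in the tray too, and stand every white jar from the bench upright on the cabinet's deck. Once all of that is in place, roll the door fully shut; leave every jar standing upright and do not disturb the timer or the tape roll.

Things in the scene. Friction and masses are not known exactly. Their poses are not given: they have to be found in the camera images.
- cabinet: fixed white roll-top sample cabinet, 290 mm wide (y), x from -125 to +150 mm, its front (-x) to the robot. Origin: bench level, mid-width, right below the axis of the door's track; z up. Front wall 82 mm high, x -125 to -112 mm. The 10 mm side walls (y +-135 to +-145 mm) follow the curved door, end 4 mm above it, at most 132 mm above the bench
- cabinet_deck (a point): point on the deck (inside floor, 60 mm above the bench), mid-width, 45 mm in front (-x) of the cabinet's origin; axes as the cabinet's. Inside, the deck spans x -65 to +100, y -135 to +135 mm from here; with the door open x -60 to +35 is free from above. A jar standing at this depth, up to 20 mm further forward or anywhere behind is clear of the closing door
- cabinet_roof (a point): centre of the upper side of the flat grey roof board over the cabinet's rear, 139 mm above the bench; the board is 127 mm (x) by 290 mm (y)
- tambour (a joint): roll-top door of grey and silver slats in a curved track, an arc of 200 mm radius about the line parallel to the cabinet's y axis at cabinet x = 0, z = -76 mm (below the bench top). Value: angle run along the arc, 0 = fully shut (first slat on the front wall), 0.64 rad = fully open (end stop); it grows as the pull goes up and back. Stays where left; about 3 N at the pull move it
- tambour_pull (a point): grip point of the black pull on the door's first slat, a block 18 mm wide (y), 22 mm along the track, 38 mm out from the slats; the point is 24 mm out from them, on a circle of 228 mm radius about the track's axis. Shut: cabinet x -127, z 113 mm; open: x +11, z 152 mm. The block turns with the door; its y faces stay square to y, so it can be pinched across y from above and pivot in the fingers
- tray: fixed shallow blue tray on the bench, 140 mm (x) by 200 mm (y), rim 12 mm high and 4 mm thick. Origin at the centre of its underside
- tray_floor (a point): centre of the tray's inner floor, 5 mm above the bench, axes as the tray's. Behind the tray and the jars an instrument's platform overhangs the bench: front edge at world x = 0.536 m, 115 to 170 mm up, y -0.05 to 0.53 m; over it a clear guard reaches from x = 0.58 m, 0.3 to 0.57 m up, y -0.03 to 0.2 m. Behind the cabinet a glass-fronted tower begins at x = 0.67 m
- carton_mid (a point): green cardboard carton of sealing film, 60 mm (its x) by 110 mm (its y) by 55 mm high, 150 g; at the start it lies on the roof board, its long side running front to back and its front end sticking out over the board's front edge into the way of the door's pull. The point is its centre, 27.5 mm above its underside
- brown_jar_mid (a point): brown (amber) sample jar with a black screw lid, standing on the deck in the closed cabinet at the start: round, 38 mm in diameter, 34 mm tall, 40 g. The point lies on its axis 17 mm above its underside (half-way up); z up
- white_jar_1_mid (a point): white plastic sample jar with a white screw lid, standing on the bench at the start (absent in some runs): round, 38 mm in diameter, 34 mm tall, 40 g. The point lies on its axis 17 mm above its underside (half-way up); its z axis points up
- white_jar_2_mid (a point): white plastic sample jar with a blue screw lid, standing on the bench at the start (absent in some runs): round, 38 mm in diameter, 34 mm tall, 40 g. The point lies on its axis 17 mm above its underside (half-way up); its z axis points up
- white_jar_3_mid (a point): white plastic sample jar with a white screw lid, standing on the bench at the start (absent in some runs): round, 38 mm in diameter, 34 mm tall, 40 g. The point lies on its axis 17 mm above its underside (half-way up); its z axis points up
- timer_mid (a point): bystander: small white kitchen-type timer, 62 x 68 x 20 mm, lying on the bench behind, left of the cabinet; the point is its centre
- tape_roll_mid (a point): bystander: roll of tape, 69 mm in diameter and 19 mm high, lying on the bench at the left; the point is its centre
Mind the look-alikes: they are no part of the job. What is shaped like the part that bears white_jar_3_mid but purple or red is not meant.

How it is judged (in metres and radians):
On the way, in this order (a step that is already met when the one before it is completed fails the run):
1. the carton lies flat in the tray, released, while the door is still closed (x of carton_mid in the frame of tray_floor between -0.066 and 0.066 m and y of carton_mid in the frame of tray_floor between -0.096 and 0.096 m and z of carton_mid in the frame of tray_floor between 0.0175 and 0.0395 m and angle between carton_mid's own z axis and vertical below 0.2 rad and contact force between carton and the fingers below 0.1 N and value of joint tambour below 0.1 rad), for 0.2 s.
2. the door is rolled fully open (value of joint tambour above 0.58 rad), for 0.2 s.
3. the brown jar stands in the tray and every white jar stands on the cabinet's deck, released, with the door open (x of brown_jar_mid in the frame of tray_floor between -0.066 and 0.066 m and y of brown_jar_mid in the frame of tray_floor between -0.096 and 0.096 m and z of brown_jar_mid in the frame of tray_floor between 0.007 and 0.029 m and angle between each of brown_jar_mid, white_jar_1_mid, white_jar_2_mid, white_jar_3_mid's own z axis and vertical below 0.2 rad and contact force between each of brown_jar, white_jar_1, white_jar_2, white_jar_3 and the fingers below 0.1 N and x of white_jar_1_mid in the frame of cabinet_deck between -0.055 and 0.085 m and y of white_jar_1_mid in the frame of cabinet_deck between -0.132 and 0.132 m and z of white_jar_1_mid in the frame of cabinet_deck between 0.008 and 0.026 m and x of white_jar_2_mid in the frame of cabinet_deck between -0.055 and 0.085 m and y of white_jar_2_mid in the frame of cabinet_deck between -0.132 and 0.132 m and z of white_jar_2_mid in the frame of cabinet_deck between 0.008 and 0.026 m and x of white_jar_3_mid in the frame of cabinet_deck between -0.055 and 0.085 m and y of white_jar_3_mid in the frame of cabinet_deck between -0.132 and 0.132 m and z of white_jar_3_mid in the frame of cabinet_deck between 0.008 and 0.026 m and value of joint tambour above 0.4 rad), for 0.2 s.
4. the door is rolled fully shut (value of joint tambour below 0.035 rad), for 0.2 s.
At the end, for the whole second after the job is handed in: The door is closed to within 0.035 rad (7 mm), every white jar stands upright (within 0.2 rad) inside the cabinet on its deck, the brown jar stands upright and the green carton lies flat (within 0.2 rad) on the tray's floor, and all are at rest (value of joint tambour below 0.035 rad and x of carton_mid in the frame of tray_floor between -0.066 and 0.066 m and y of carton_mid in the frame of tray_floor between -0.096 and 0.096 m and z of carton_mid in the frame of tray_floor between 0.0175 and 0.0395 m and angle between each of carton_mid, brown_jar_mid, white_jar_1_mid, white_jar_2_mid, white_jar_3_mid's own z axis and vertical below 0.2 rad and x of brown_jar_mid in the frame of tray_floor between -0.066 and 0.066 m and y of brown_jar_mid in the frame of tray_floor between -0.096 and 0.096 m and z of brown_jar_mid in the frame of tray_floor between 0.007 and 0.029 m and x of white_jar_1_mid in the frame of cabinet_deck between -0.055 and 0.085 m and y of white_jar_1_mid in the frame of cabinet_deck between -0.132 and 0.132 m and z of white_jar_1_mid in the frame of cabinet_deck between 0.008 and 0.026 m and x of white_jar_2_mid in the frame of cabinet_deck between -0.055 and 0.085 m and y of white_jar_2_mid in the frame of cabinet_deck between -0.132 and 0.132 m and z of white_jar_2_mid in the frame of cabinet_deck between 0.008 and 0.026 m and x of white_jar_3_mid in the frame of cabinet_deck between -0.055 and 0.085 m and y of white_jar_3_mid in the frame of cabinet_deck between -0.132 and 0.132 m and z of white_jar_3_mid in the frame of cabinet_deck between 0.008 and 0.026 m and linear speed of each of white_jar_1, white_jar_2, white_jar_3, brown_jar, carton below 0.03 m/s); the robot touches nothing.
It fails at once if the timer or the tape roll is moved more than 30 mm (distance of any of timer_mid, tape_roll_mid from where it was at the start of the episode above 0.03 m).
Of white_jar_1, white_jar_2, white_jar_3 only 2 to 3 are there at a start; the rules pass over those that are not, and their reading is None.
At some moment in a run one of white_jar_1, white_jar_2, white_jar_3, brown_jar may be knocked a few centimetres aside while the robot is not near it.
It also fails if it takes over 210 s, if anything falls off the work surface, if the arm or the gripper's body presses on something with over 40 N, if the wrist force passes 120 N, or if a joint passes its speed limit or range.

## Working session

There is one attempt and no reset: what is moved stays moved. The work goes in short steps, each a Python script; the robot and the scene stay as the last script left them, time stands still between calls to the robot, and variables do not carry over. Pictures are saved under pics/ and viewed, at most 14 in all, crops included, and the job is handed in when it is done.

```bash
ls; mkdir -p pics; cat > h.py <<'E'
import numpy as np, cv2
from station import env, set_gripper, viewer, workorder
def undist(p,uv):
    K=np.array([[p["fx"],0,p["cx"]],[0,p["fy"],p["cy"]],[0,0,1.]])
    return K,np.array(p["dist"],float)
def campose(name,p):
    if name!="wrist": return np.array(p["pose"])
    from scipy.spatial.transform import Rotation as R
    s=env.read_state(); T=np.eye(4); T[:3,:3]=R.from_quat(s["orientation"]).as_matrix(); T[:3,3]=s["tool_pos"]
    return T@np.array(p["tool_from_camera"])
def p2w(p,T,uv,z):
    K,d=undist(p,uv)
    q=cv2.undistortPoints(np.array(uv,float).reshape(-1,1,2),K,d).reshape(-1,2)
    r=np.c_[q[:,0],-q[:,1],-np.ones(len(q))]@T[:3,:3].T; o=T[:3,3]
    return o+r*((np.atleast_1d(z)-o[2])/r[:,2])[:,None]
def w2p(p,T,X):
    K,d=undist(p,None)
    c=(np.atleast_2d(X)-T[:3,3])@T[:3,:3]; c=c*[1,-1,-1]
    return cv2.projectPoints(c.reshape(-1,1,3),np.zeros(3),np.zeros(3),K,d)[0].reshape(-1,2)
E
python3 - <<'E'
from h import *
for n in ("scene","side"):
    p=viewer.camera_params(n); print(n,p)
    cv2.imwrite(f"pics/{n}0.png",cv2.resize(viewer.camera(n),(800,600),interpolation=cv2.INTER_CUBIC))
print(viewer.camera_params("wrist")); print(env.read_state())
E
```

```text
pics
scene {'fx': 427.2262964207595, 'fy': 427.2262964207595, 'cx': 255.93953151978246, 'cy': 194.96086327990918, 'dist': array([0.02049406, 0.        , 0.        , 0.        , 0.        ]), 'pose': array([[ 8.77246805e-01,  3.62704846e-01, -3.14457052e-01,
        -7.75444190e+00],
       [-4.80039460e-01,  6.62279037e-01, -5.75281317e-01,
        -8.00154254e+02],
       [-3.99007850e-04,  6.55615491e-01,  7.55094808e-01,
         1.25971931e+03],
       [ 0.00000000e+00,  0.00000000e+00,  0.00000000e+00,
         1.00000000e+00]])}
side {'fx': 440.0137314552453, 'fy': 440.0137314552453, 'cx': 252.0781865195933, 'cy': 191.35401777818058, 'dist': array([-0.0655527,  0.       ,  0.       ,  0.       ,  0.       ]), 'pose': array([[-9.44555459e-01,  1.17516050e-01, -3.06602287e-01,
         6.54611585e+01],
       [-3.28293087e-01, -3.55668533e-01,  8.75056309e-01,
         1.27455787e+03],
       [-6.21562458e-03,  9.27194625e-01,  3.74528361e-01,
         5.93081083e+02],
       [ 0.00000000e+00,  0.00000000e+00,  0.00000000e+00,
         1.00000000e+00]])}
{'fx': 310.3821875978012,
[... 505 characters left out ...]
00e+00]])}
{'time_s': 0.1, 'qpos': array([ 1.29198049e+00,  4.23771779e-01,  1.63058796e+00, -7.84818516e-06,
        1.08857767e+00, -1.89844723e-02]), 'dq': array([ 0.00086212, -0.000754  , -0.00274336,  0.00146975,  0.0006615 ,
        0.00018497]), 'tau': array([ 2.69238353e-04, -5.45612669e+01, -2.74324179e+01,  6.45021466e-02,
        1.88300433e-02, -9.24433010e-06]), 'tool_pos': array([160.43692978, 603.66669744, 301.98481762]), 'orientation': array([ 1.29548698e-01,  9.91572833e-01, -6.65456194e-04, -9.63110901e-05]), 'force': array([ 0.22416099, -0.64350635, -0.15342504]), 'wrist_torque': array([ 0.02532121, -0.00526666,  0.00655801]), 'grip_force': 0.0, 'width': 88.09775482855125}
```

View pics/scene0.png

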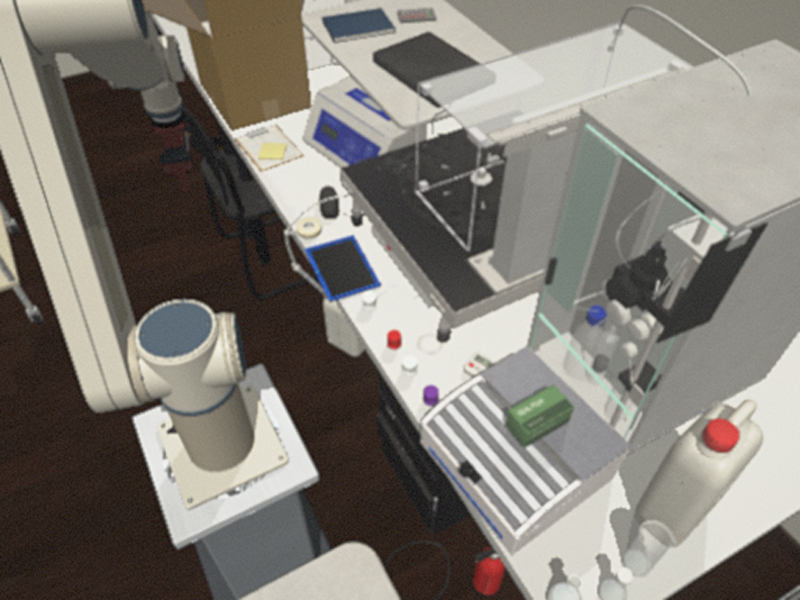

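View pics/side0.png

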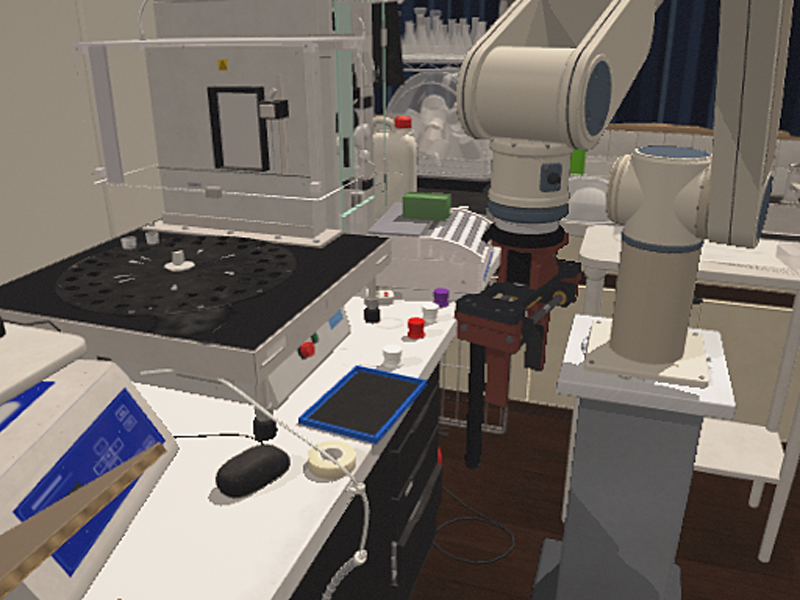

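The scene shows the tray at (343,267), the tape roll at (308,228), the timer at (478,365), the carton at (538,415) and the pull at (469,470). Jar candidates are (370,300) white, (409,366) white, (394,340) red and (431,395) purple; the two white ones fit the description and the other two are look-alikes. I'll confirm in an enlarged crop.

```bash
python3 - <<'E'
from h import *
im=viewer.camera("scene"); cv2.imwrite("pics/scene_raw.png",im)
c=im[140:360,180:430]  # 250x220
cv2.imwrite("pics/crop1.png",cv2.resize(c,(680,598),interpolation=cv2.INTER_CUBIC)) # x2.72
E
```

```text
(no output)
```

View pics/crop1.png

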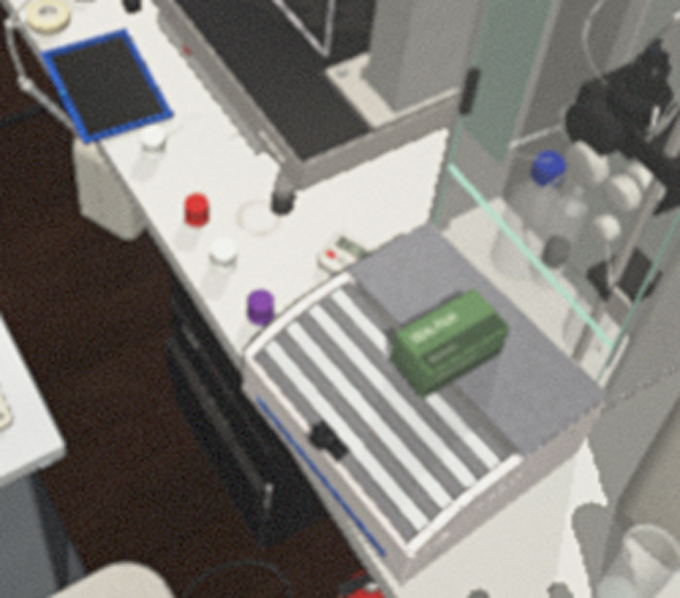

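The crop shows white-lidded jars at crop (152,138) and (223,252), both plain white. The red (196,210) and purple (260,307) ones are decoys. No blue lid is visible, so two jars are present.

```bash
python3 - <<'E'
from h import *
p=viewer.camera_params("scene"); T=np.array(p["pose"])
n=lambda L:[(180+u/2.72,140+v/2.72) for u,v in L]
def show(s,L,z): print(s,p2w(p,T,n(L),z).round(0)[:,:2].tolist())
show("jars",[(152,130),(223,244)],34)
show("decoy",[(196,200),(260,296)],34)
show("tray",[(42,48),(125,30),(172,113),(90,141)],12)
show("roof RL RR FR FL",[(428,228),(604,400),(522,455),(350,275)],139)
show("carton top",[(392,345),(470,292),(507,325),(427,370)],194)
show("carton bot front",[(430,393)],139)
show("pull",[(328,438)],130)
show("front wall top L/R",[(245,357),(405,556)],82)
show("timer",[(343,255)],20);show("tape",[(48,14)],19)
E
```

```text
jars [[452.0, 203.0], [443.0, -20.0]]
decoy [[447.0, 62.0], [444.0, -113.0]]
tray [[389.0, 453.0], [519.0, 428.0], [501.0, 237.0], [373.0, 245.0]]
roof RL RR FR FL [[633.0, -184.0], [662.0, -463.0], [544.0, -472.0], [513.0, -197.0]]
carton top [[477.0, -323.0], [590.0, -308.0], [599.0, -361.0], [491.0, -365.0]]
carton bot front [[503.0, -367.0]]
pull [[381.0, -356.0]]
front wall top L/R [[369.0, -204.0], [396.0, -486.0]]
timer [[577.0, -102.0]]
tape [[426.0, 512.0]]
```

```bash
cat >> h.py <<'E'
from scipy.spatial.transform import Rotation as R
def q(yaw): return (R.from_euler('z',yaw)*R.from_euler('y',np.pi)).as_quat()
def snap(tag):
    p=viewer.camera_params("wrist"); T=campose("wrist",p); im=viewer.camera("wrist")
    cv2.imwrite(f"pics/{tag}.png",im); np.savez(f"pics/{tag}.npz",T=T); return p,T,im
def load(tag): return viewer.camera_params("wrist"),np.load(f"pics/{tag}.npz")["T"],cv2.imread(f"pics/{tag}.png")
E
python3 - <<'E'
from h import *
env.reach([420,330,380],q(-.08)); snap("w_tray")
env.reach([400,50,380],q(0)); snap("w_jars")
env.reach([480,-330,420],q(.1)); snap("w_cab")
s=env.read_state(); print(s["time_s"],s["qpos"],s["tool_pos"])
a=[cv2.imread(f"pics/{t}.png") for t in("w_tray","w_jars")]
cv2.imwrite("pics/v1.png",cv2.resize(np.hstack(a),(800,300)))
cv2.imwrite("pics/v2.png",cv2.resize(cv2.imread("pics/w_cab.png"),(800,600),interpolation=cv2.INTER_CUBIC))
E
```

```text
4.2667 [-6.20743655e-01  2.46883625e-01  1.60474878e+00  2.59137939e-04
  1.29030808e+00 -2.29307944e+00] [ 480.34472218 -328.76256216  419.9238129 ]
```

View pics/v1.png

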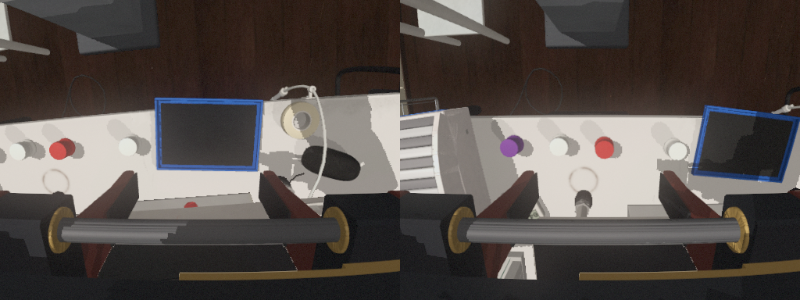

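View pics/v2.png

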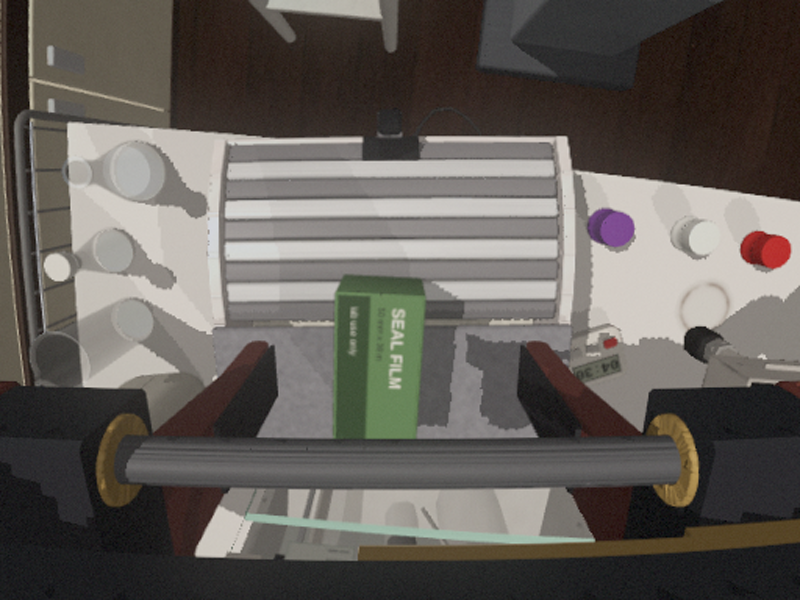

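The left panel shows the tray with corners at (157,98),(263,100),(255,171),(157,168) and white jars at (127,147) and (18,151). The cabinet view shows the carton's front top edge at (336,293)-(424,290), the pull at (390,140) and the board's front edge at row 326.

```bash
python3 - <<'E'
from h import *
p,T,_=load("w_cab")
def show(s,L,z,k=1.5625,dx=0): 
    r=p2w(p,T,[((u-dx+.5)*1.0/ (1.5625 if k==1.5625 else 400/512)-.5,(v+.5)/(1.5625 if k==1.5625 else 300/384)-.5) for u,v in L],z); print(s,r.round(1)[:,:2].tolist())
show("board front L R",[(213,326),(571,325)],139)
show("front corners z86",[(222,137),(567,137)],86)
show("carton top FL FR BL BR",[(336,293),(424,290),(334,438),(416,438)],194)
show("carton bot F",[(343,276),(421,281)],139)
show("pull top",[(390,112)],125)
show("jar,purple,red",[(697,231),(613,222),(768,245)],34)
p,T,_=load("w_tray")
show("tray",[(156,98),(264,100),(256,171),(157,168)],12,0)
show("jarA,red,jarB",[(128,144),(62,147),(17,150)],34,0)
show("tape",[(299,120)],19,0)
p,T,_=load("w_jars")
show("purple,B,red,A",[(512,143),(558,144),(604,145),(678,149)],34,0,400)
show("tray right",[(706,105),(693,176)],12,0,400)
show("timer",[(514,262)],20,0,400)
E
```

```text
board front L R [[543.0, -467.8], [513.8, -184.7]]
front corners z86 [[396.4, -481.4], [367.7, -196.4]]
carton top FL FR BL BR [[491.6, -366.3], [483.9, -309.2], [598.8, -360.7], [592.9, -302.3]]
carton bot F [[492.3, -367.5], [490.2, -307.6]]
pull top [[368.5, -343.6]]
jar,purple,red [[434.4, -30.5], [435.7, -119.2], [439.1, 51.8]]
tray [[366.0, 259.1], [385.1, 456.3], [522.4, 438.7], [500.3, 244.5]]
jarA,red,jarB [[442.8, 201.6], [438.2, 75.2], [436.5, -18.5]]
tape [[425.9, 519.9]]
purple,B,red,A [[432.3, -105.6], [434.3, -20.8], [436.3, 62.9], [443.9, 199.6]]
tray right [[364.7, 253.9], [506.0, 243.0]]
timer [[707.8, -135.0]]
```

```bash
cat >> h.py <<'E'
def st(m=""):
    s=env.read_state(); print(m,round(s["time_s"],1),s["tool_pos"].round(1),"w",round(s["width"],1),"gf",round(s["grip_force"],1),"F",s["force"].round(1),"j6",s["qpos"][5].round(2))
E
python3 - <<'E'
from h import *
env.reach([543,-335,300],q(.06)); 
print(env.move_l([543,-335,231],rate=100,f_stop=8)); st("down")
set_gripper(50); st("grip")
env.move_l([543,-335,330],rate=150); st("lift")
cv2.imwrite("pics/lift.png",viewer.camera("scene"))
env.reach([400,0,380],q(0)); env.reach([449,391,200],q(-.105))
env.move_l([449,391,112],rate=150); print(env.move_l([449,391,95],rate=30,f_stop=5)); st("placed")
E
```

```text
False
down 5.7 [ 543.3 -335.3  231.6] w 87.9 gf 0.0 F [ 0.2 -0.5  0.4] j6 -2.2
grip 6.3 [ 543.1 -335.1  231.3] w 60.2 gf 30.0 F [-0.8  0.5  3. ] j6 -2.2
lift 7.1 [ 542.5 -334.7  329. ] w 60.2 gf 30.0 F [-1.   0.4 -2. ] j6 -2.2
True
placed 11.1 [449.8 391.4 109.8] w 59.6 gf 30.0 F [0.3 0.7 3.4] j6 -0.77
```

```bash
python3 - <<'E'
from h import *
env.hold(.3); st()
im=viewer.camera("side"); sc=viewer.camera("scene")
cv2.imwrite("pics/pl.png",np.hstack([cv2.resize(im[200:300,180:310],(520,400)),cv2.resize(sc[120:220,170:240],(280,400))]))
E
```

```text
11.4 [449.9 391.4 109.8] w 60.0 gf 30.0 F [ 1.5 -0.7  5.1] j6 -0.77
```

View pics/pl.png

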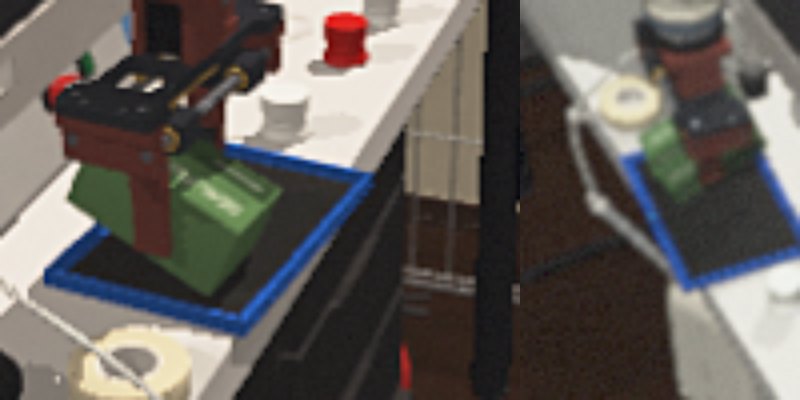

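The side view shows the carton pitched nose-down (front end towards the robot) in the fingers, with its low edge on the tray floor. I'll shift it back a little and press it flat gently.

```bash
python3 - <<'E'
from h import *
env.move_l([450,391,116],rate=50); env.move_l([460,390,116],rate=50)
for z in (108,104,100,98):
    print(env.move_l([460,390,z],rate=20,f_stop=20)); st(z)
im=viewer.camera("side"); sc=viewer.camera("scene")
cv2.imwrite("pics/pl2.png",np.hstack([cv2.resize(im[200:300,180:310],(520,400)),cv2.resize(sc[120:220,170:240],(280,400))]))
E
```

```text
False
108 12.7 [460.6 390.1 109. ] w 59.9 gf 30.0 F [ 0.9 -3.6  9. ] j6 -0.78
False
104 13.1 [462.2 389.9 106.1] w 60.1 gf 30.0 F [ 6.5 -7.8 15.8] j6 -0.78
False
100 13.4 [463.2 390.  102.8] w 59.8 gf 30.0 F [ 9.3 -8.6 19.2] j6 -0.78
False
98 13.7 [463.5 390.1 101. ] w 59.9 gf 30.0 F [ 8.2 -8.9 20.5] j6 -0.78
```

View pics/pl2.png

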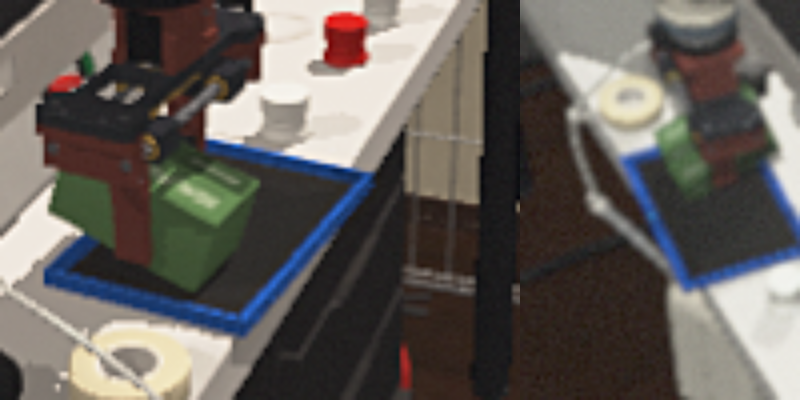

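```bash
python3 - <<'E'
from h import *
env.move_l([454,390,104],rate=40); env.move_l([454,390,99],rate=20,f_stop=25); st()
set_gripper(70); env.hold(.5); st("open")
set_gripper(88); env.move_l([454,390,300]); env.reach([420,330,380],q(-.08)); p,T,im=snap("w_tray2")
im2=viewer.camera("side")
cv2.imwrite("pics/pl3.png",np.hstack([cv2.resize(im[90:250,160:368],(520,400)),cv2.resize(im2[220:300,190:250],(280,400))])); st()
E
```

```text
14.5 [454.7 390.1  99.6] w 59.9 gf 30.0 F [ 1.2 -3.4  7.9] j6 -0.78
open 15.4 [454. 390.  99.] w 70.1 gf 0.0 F [-0.2  0.6 -0.2] j6 -0.78
 18.0 [420.1 330.4 378.2] w 87.7 gf 0.0 F [ 0.2 -0.  -1.4] j6 -0.85
```

View pics/pl3.png

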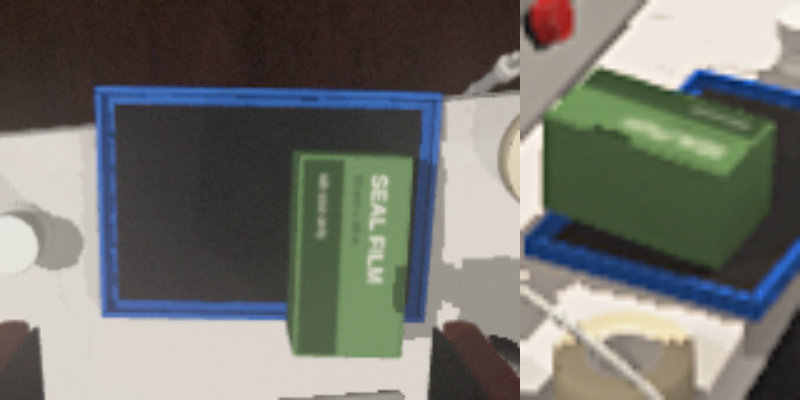

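```bash
python3 - <<'E'
from h import *
p,T,_=load("w_tray2")
f=lambda L,z:p2w(p,T,[(160+(u+.5)/2.5-.5,90+(v+.5)/2.5-.5) for u,v in L],z).round(1)[:,:2].tolist()
print("flat",f([(296,152),(412,152),(403,357),(299,355)],60))
print("bottom-rear",f([(289,323)],5), "bot front",f([(293,152)],5))
print("tray",f([(95,87),(442,94),(424,321),(104,318)],12))
E
```

```text
flat [[405.0, 364.6], [409.7, 425.0], [524.0, 417.4], [517.8, 359.4]]
bottom-rear [[518.9, 357.6]] bot front [[412.4, 366.7]]
tray [[365.0, 256.2], [384.7, 453.9], [522.1, 440.6], [503.8, 244.2]]
```

The carton is at about (464,392), and its rear end overhangs the far rim by about 4 mm. I'll re-grasp it at its centre and move it 15 mm towards the robot.

```bash
python3 - <<'E'
from h import *
env.reach([464,391,160],q(-.06)); env.move_l([464,391,100],rate=120,f_stop=8); st()
set_gripper(50); st("grip")
env.move_l([464,391,112],rate=80); env.move_l([449,392,112],q(-.1),rate=60); env.move_l([449,392,101],rate=40,f_stop=25); st("pl")
set_gripper(88); env.hold(.3); env.move_l([449,392,300]); env.reach([420,330,380],q(-.08)); p,T,im=snap("w_tray3")
cv2.imwrite("pics/pl4.png",cv2.resize(im[90:250,80:368],(720,400))); st()
env.reach([400,0,400],q(0)); p,T,im=snap("w_jars2")
env.reach([380,-345,330],q(.1)); p,T,im=snap("w_pull")
cv2.imwrite("pics/pull.png",np.vstack([cv2.imread("pics/pl4.png")[:300],cv2.resize(im[0:240,76:436],(450,300))[:, :].copy() if 0 else cv2.resize(im[20:220,16:496],(720,300))])); st()
E
```

```text
19.6 [464.4 391.2 100.6] w 88.1 gf 0.0 F [0.3 0.3 0.2] j6 -0.83
grip 20.1 [464.1 391.  100.4] w 60.4 gf 29.7 F [-0.9 -1.5  4.1] j6 -0.83
pl 21.2 [449.  391.8 100.6] w 60.1 gf 29.7 F [-0.7  0.  -1.6] j6 -0.77
 24.2 [420.1 330.3 378.7] w 87.7 gf 0.0 F [-0.8  0.5  0.1] j6 -0.85
 26.9 [ 380.6 -344.1  330.3] w 87.9 gf 0.0 F [ 0.  -1.2  0.3] j6 -2.43
```

View pics/pull.png

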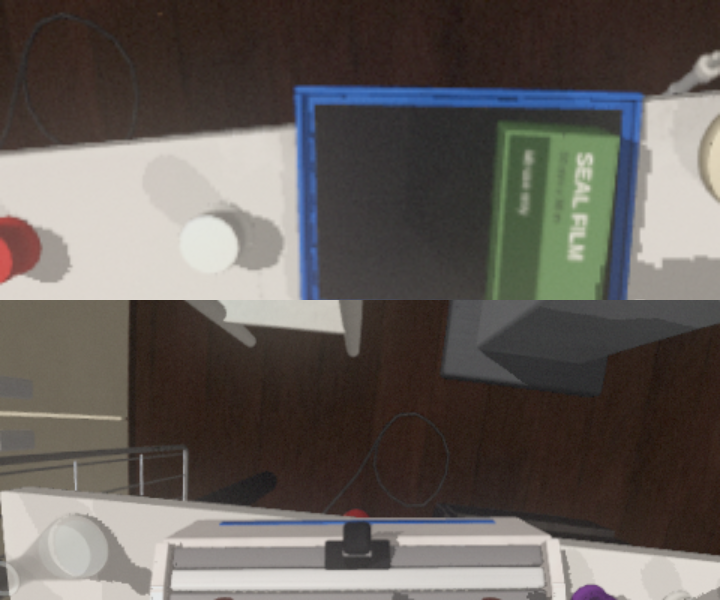

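The upper panel shows the carton lying flat inside the rim. The lower panel shows the pull at (357,535), midway between the side walls at 160 and 552, which puts the cabinet origin at about (505.5,-330) with yaw 0.102. Next I open the door.

```bash
cat >> h.py <<'E'
YAW=.102; O=np.array([505.5,-330.])
c,s_=np.cos(YAW),np.sin(YAW)
def cab(x,y,z): return [O[0]+c*x-s_*y,O[1]+s_*x+c*y,z]
TH0=np.arctan2(127,189)
def pull(th,r=233,dz=0):  # TCP pose for pull at door angle th
    a=TH0-th; return cab(-r*np.sin(a),0,-76+r*np.cos(a)+61+dz)
E
python3 - <<'E'
from h import *
env.reach(pull(0,dz=60),q(YAW)); print(env.move_l(pull(0),rate=80,f_stop=6)); st()
set_gripper(10); st("grip")
for th in np.arange(.08,.641,.08):
    env.move_l(pull(min(th,.63)),rate=80); 
    s=env.read_state(); print(round(th,2),s["force"].round(1),round(s["width"],1))
env.hold(.3); st()
set_gripper(60); env.move_l(pull(.63,dz=100)); st()
env.reach(cab(-40,0,390),q(YAW)); p,T,im=snap("w_open"); 
cv2.imwrite("pics/open.png",cv2.resize(im,(640,480)));st()
E
```

```text
False
 28.2 [ 376.5 -343.5  178.7] w 88.0 gf 0.0 F [ 0.3 -0.9 -0.4] j6 -2.44
grip 29.3 [ 376.8 -344.6  178.7] w 18.3 gf 30.0 F [ 0.9 -5.9 -1.9] j6 -2.44
0.08 [ 2.4 -6.2 -0.9] 17.7
0.16 [ 2.3 -5.5 -2.2] 17.7
0.24 [ 1.2 -5.6 -2.5] 17.9
0.32 [ 1.9 -5.9 -2.9] 17.6
0.4 [ 1.9 -4.9 -2.8] 17.8
0.48 [ 1.7 -5.3 -2.1] 17.7
0.56 [ 1.6 -6.4 -3. ] 18.0
0.64 [ 1.7 -5.4 -1. ] 17.6
 32.6 [ 514.4 -329.7  217.9] w 17.5 gf 30.0 F [ 2.6 -7.2 -1.6] j6 -2.26
 34.3 [ 514.  -328.8  317. ] w 60.2 gf 0.0 F [-0.6 -0.1  0.5] j6 -2.26
 34.8 [ 465.4 -333.9  388.8] w 59.9 gf 0.0 F [ 0.6  0.1 -0.1] j6 -2.32
```

View pics/open.png

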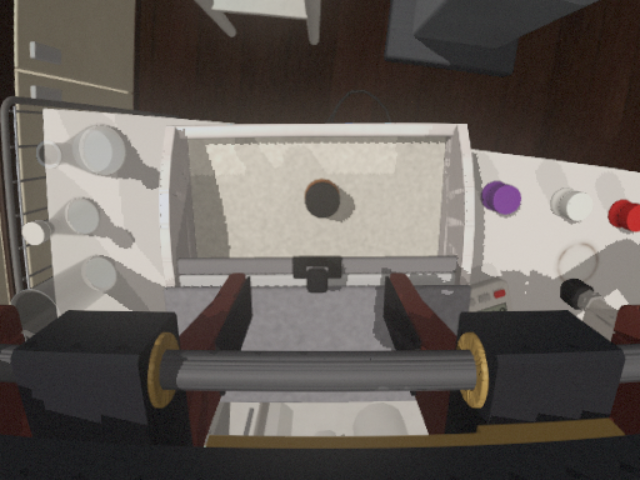

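The door is open and the pull is at (317,275). The brown jar stands on the deck, its black lid at (322,198). White jar B is at (573,205).

```bash
python3 - <<'E'
from h import *
p,T,_=load("w_open")
w=p2w(p,T,[((322+.5)/1.25-.5,(198+.5)/1.25-.5)],94)[0]; d=w[:2]-O; print(w.round(1),"cab",c*d[0]+s_*d[1],-s_*d[0]+c*d[1])
print(p2w(p,T,[(323/1.25,259/1.25),(317/1.25,290/1.25),(573/1.25,200/1.25)],[137,163,34]).round(1))
for tag in("w_jars2","w_tray3"):
    p,T,im=load(tag)
    hsv=cv2.cvtColor(im,cv2.COLOR_BGR2HSV); print(tag)
    cs=cv2.HoughCircles(cv2.cvtColor(im,cv2.COLOR_BGR2GRAY)[:230],cv2.HOUGH_GRADIENT,1,25,param1=80,param2=14,minRadius=9,maxRadius=16)
    if cs is not None:
        for u,v,r in cs[0]: print((round(float(u)),round(float(v)),round(float(r))),im[int(v),int(u)],p2w(p,T,[(u,v)],34)[0].round(0)[:2])
E
```

```text
[ 453.5 -329.3   94. ] cab -51.664263804969096 6.011217131734712
[[ 502.2 -323.8  137. ]
 [ 522.1 -327.3  163. ]
 [ 433.6  -31.2   34. ]]
w_jars2
(292, 186, 13) [ 81  86 203] [440.  60.]
(238, 184, 11) [220 228 228] [439. -22.]
(380, 188, 12) [220 228 227] [445. 194.]
(176, 186, 11) [163  92 144] [ 442. -113.]
(268, 226, 15) [206 213 220] [504.  23.]
w_tray3
(74, 192, 11) [ 84  89 207] [443.  65.]
(386, 154, 11) [123 130 134] [426. 519.]
(22, 194, 11) [221 230 228] [439. -18.]
(162, 186, 10) [222 230 228] [446. 199.]
```

```bash
cat >> h.py <<'E'
def look(x,y,zt,yaw,tag,white):
    env.reach([x+25,y,zt+210],q(yaw)); env.hold(.3); p,T,im=snap(tag)
    r0=np.linalg.norm(w2p(p,T,[[x,y+19,zt]])-w2p(p,T,[[x,y,zt]]))
    g=cv2.GaussianBlur(cv2.cvtColor(im,cv2.COLOR_BGR2GRAY),(3,3),0)
    cs=cv2.HoughCircles(g,cv2.HOUGH_GRADIENT,1,20,param1=80,param2=12,minRadius=int(r0*.8),maxRadius=int(r0*1.2)+1)
    out=[]
    for u,v,r in ([] if cs is None else cs[0]):
        px=im[int(v)-3:int(v)+4,int(u)-3:int(u)+4].reshape(-1,3).mean(0)
        if v<250 and np.ptp(px)<30 and (px.min()>170 if white else px.max()<90):
            w=p2w(p,T,[(u,v)],zt)[0][:2]; out.append((np.hypot(*(w-[x,y])),w,(u,v,r)))
    out.sort(key=lambda t:t[0]); print(tag,"r0",r0.round(1),[(round(float(a),1),w.round(1).tolist(),np.round(k,0).tolist()) for a,w,k in out[:3]])
    return out[0][1] if out and out[0][0]<60 else None
E
python3 - <<'E'
from h import *
w=look(453.5,-329.3,94,YAW,"lb",False)
if w is not None and np.hypot(*(w-[453.5,-329.3]))<12:
    x,y=w; set_gripper(75)
    env.reach([x,y,240],q(YAW)); print(env.move_l([x,y,147],rate=100,f_stop=6)); st("down")
    set_gripper(25); st("grip")
    env.move_l([x,y,300]); st("lift")
E
```

```text
lb r0 19.9 [(2.4, [453.6, -326.9], [258.0, 158.0, 21.0])]
False
down 37.5 [ 454.  -327.2  147.6] w 75.2 gf 0.0 F [-0.5  0.2 -0.4] j6 -2.32
grip 38.2 [ 453.7 -327.   147.1] w 34.6 gf 30.0 F [-0.3 -0.9  1.4] j6 -2.32
lift 39.3 [ 453.2 -326.6  299.1] w 34.6 gf 30.0 F [-1.  -0.1 -1. ] j6 -2.32
```

```bash
python3 - <<'E'
from h import *
env.reach([400,0,380],q(0)); env.reach([438,294,200],q(-.1)); st("above")
env.move_l([438,294,100],rate=120); env.hold(.2); print(env.move_l([438,294,92],rate=30,f_stop=8)); st("pl")
set_gripper(60); env.hold(.3); env.move_l([438,294,250])
w=look(445,197,34,0,"la",True); p,T,im=load("la"); cv2.imwrite("pics/la_v.png",cv2.resize(im,(512,384)))
st()
E
```

```text
above 41.9 [438.6 293.4 200.4] w 35.0 gf 30.0 F [ 0.2 -0.6  0.1] j6 -0.9
False
pl 43.5 [437.8 293.9  91.7] w 34.7 gf 30.0 F [-0.1 -0.3 -0.5] j6 -0.9
la r0 20.0 [(2.6, [446.9, 198.8], [254.0, 160.0, 18.0]), (169.0, [509.2, 40.6], [98.0, 222.0, 24.0]), (219.8, [440.6, -22.7], [30.0, 156.0, 17.0])]
 46.5 [469.8 197.8 244. ] w 59.9 gf 0.0 F [-0.3  0.5  0.5] j6 -1.2
```

View pics/la_v.png

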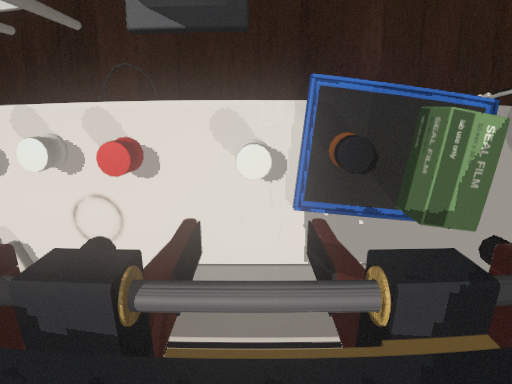

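The brown jar stands upright in the tray at (352,152), the carton is flat, and white jar A is at (254,160). The positions agree, so I'll move the white jars.

```bash
cat >> h.py <<'E'
def pick(w,yaw=0):
    x,y=w; set_gripper(70); env.reach([x,y,180],q(yaw)); r=env.move_l([x,y,86],rate=100,f_stop=6); st(f"down {r}")
    set_gripper(25); st("grip"); env.move_l([x,y,280]); st("lift")
def put(cy):
    env.reach([400,-100,380],q(0)); X=cab(-55,cy,0)[:2]
    env.reach([*X,260],q(YAW)); env.move_l([*X,155],rate=120); env.hold(.2)
    print(env.move_l([*X,146.5],rate=30,f_stop=8)); st("put"); set_gripper(60); env.hold(.3); env.move_l([*X,300]); 
E
python3 - <<'E'
from h import *
pick([447,199])
s=env.read_state()
if 30<s["width"]<42:
    put(40)
    w=look(440,-22,34,0,"lB",True)
    if w is not None and np.hypot(*(w-[440,-22]))<15:
        pick(w)
        if 30<env.read_state()["width"]<42:
            put(-40)
            env.reach(cab(-40,0,390),q(YAW)); p,T,im=snap("w_open2"); cv2.imwrite("pics/open2.png",im); st()
E
```

```text
down False 48.3 [447.4 199.1  86.5] w 69.9 gf 0.0 F [0.3 0.7 0.2] j6 -1.18
grip 49.0 [447.  199.   86.1] w 34.5 gf 29.7 F [-0.7 -0.6  2.1] j6 -1.18
lift 50.4 [446.6 198.8 279.2] w 34.1 gf 29.7 F [-0.6  0.1 -0.6] j6 -1.18
True
put 54.2 [ 446.7 -295.8  146.1] w 34.3 gf 29.8 F [-0.2 -0.4  4.9] j6 -2.28
lB r0 20.0 [(0.6, [440.5, -21.7], [254.0, 158.0, 18.0]), (74.6, [505.2, 14.3], [290.0, 222.0, 24.0])]
down False 59.5 [440.9 -21.8  86.5] w 69.8 gf 0.0 F [-0.6  0.2 -0.1] j6 -1.65
grip 60.2 [440.6 -21.7  86.1] w 34.5 gf 29.7 F [-0.8  0.3  2.7] j6 -1.65
lift 61.6 [440.1 -21.7 279.3] w 34.7 gf 29.7 F [ 0.2 -0.2 -0.9] j6 -1.65
True
put 65.0 [ 454.8 -375.4  146.1] w 34.7 gf 29.7 F [-0.9  0.5  3.8] j6 -2.38
 67.6 [ 465.4 -333.8  388.9] w 59.9 gf 0.0 F [ 0.4 -0.4  0.1] j6 -2.32
```

View pics/open2.png

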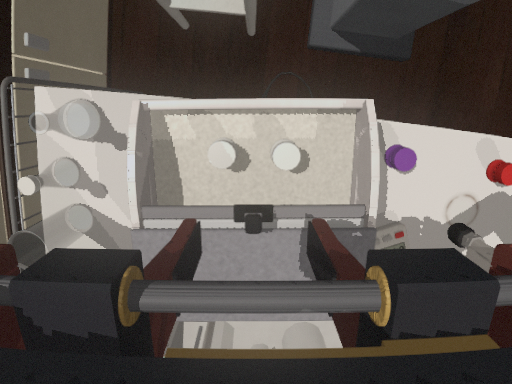

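Both white jars stand upright on the deck at (223,155) and (286,156). I'll check the tray before closing the door.

```bash
python3 - <<'E'
from h import *
im=viewer.camera("side"); sc=viewer.camera("scene")
a=cv2.resize(im[170:300,180:310],(400,400),interpolation=cv2.INTER_CUBIC); b=cv2.resize(sc[130:260,180:310],(400,400),interpolation=cv2.INTER_CUBIC)
cv2.imwrite("pics/chk.png",np.hstack([a,b]))
p,T,_=load("w_open2"); r=p2w(p,T,[(222,151),(286,151)],94)[:,:2]-O; print((r@np.array([[c,-s_],[s_,c]])).round(0))
E
```

```text
[[-60. -37.]
 [-60.  41.]]
```

View pics/chk.png

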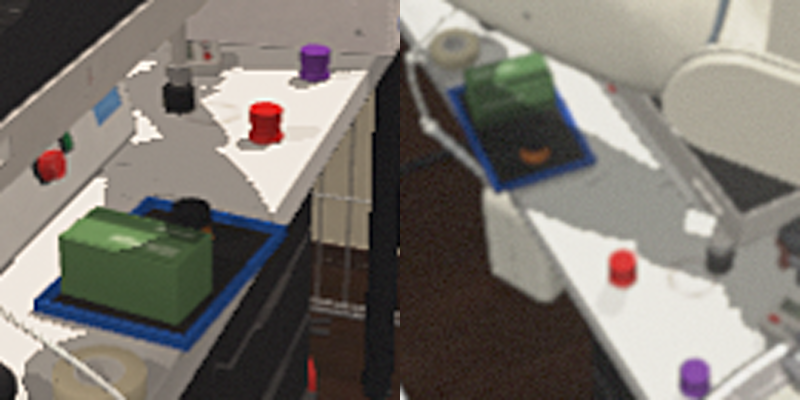

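The tray holds the flat carton and the standing brown jar, and only decoys are left on the bench. Next I close the door.

```bash
python3 - <<'E'
from h import *
import h
h.O=np.array([505.6,-331.2])
env.reach(pull(.63,dz=80),q(YAW)); print(env.move_l(pull(.63),rate=80,f_stop=6)); st()
set_gripper(10); st("grip")
for th in [.55,.47,.39,.31,.23,.15,.07,.02,-.012]:
    env.move_l(pull(th),rate=80); s=env.read_state(); print(th,s["force"].round(1),round(s["width"],1))
env.hold(.3); st("shut")
set_gripper(60); env.move_l(pull(0,dz=120)); env.reach(cab(-90,0,360),q(YAW)); p,T,im=snap("w_end")
a=cv2.resize(im[:240],(800,375)); sc=cv2.resize(viewer.camera("scene")[130:260,180:310],(225,225)); sd=cv2.resize(viewer.camera("side")[170:300,180:310],(225,225))
cv2.imwrite("pics/end.png",np.vstack([a,np.hstack([sc,sd,np.zeros((225,350,3),np.uint8)])])); st()
E
```

```text
False
 69.3 [ 514.8 -330.5  218.4] w 60.1 gf 0.0 F [0.1 0.1 0.1] j6 -2.26
grip 70.1 [ 514.5 -329.9  217.9] w 17.6 gf 30.0 F [-0.2  3.4  1.5] j6 -2.26
0.55 [-0.3  3.5  0.6] 17.7
0.47 [-0.5  3.8  0. ] 17.7
0.39 [-1.   3.2 -1. ] 17.9
0.31 [-0.2  3.1  0.7] 17.9
0.23 [-1.1  3.5 -0.5] 18.0
0.15 [-2.1  1.9 -0.1] 17.7
0.07 [-1.6 -0.1  0.1] 17.7
0.02 [-1.2 -0.6 -0. ] 17.6
-0.012 [2.7 3.5 7.1] 17.9
shut 73.6 [ 375.2 -344.9  177.7] w 17.9 gf 30.0 F [1.4 2.2 7.2] j6 -2.44
 75.9 [ 415.  -339.8  358.1] w 60.2 gf 0.0 F [-0.1  0.  -0.7] j6 -2.38
```

View pics/end.png

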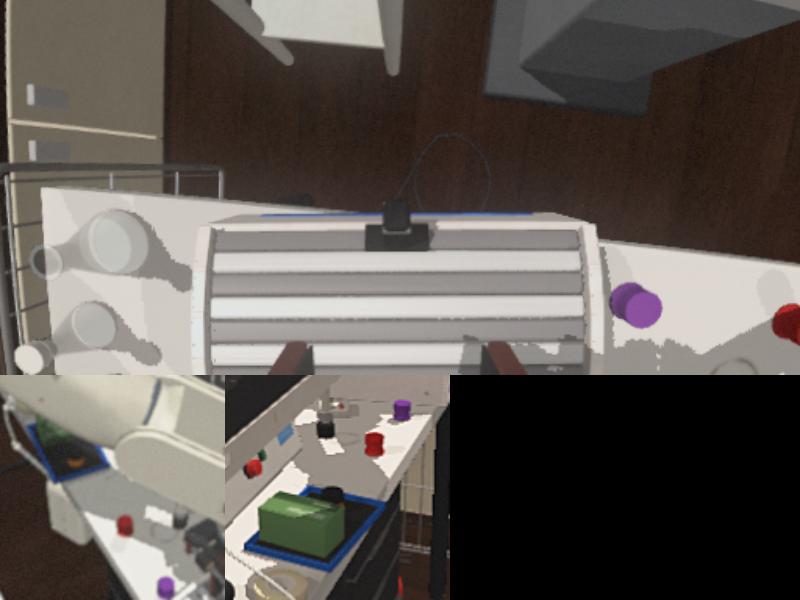

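The door is on the front wall with the pull at (397,225). The end stop was felt (7 N), and the tray is unchanged.

```bash
python3 -c "
from h import *
print(workorder.sign_off())"
```

```text
the job is handed in; nothing more can be done
None
```

I handed the job in at about 76 s robot time: carton flat and brown jar standing in the tray, both white jars found (no blue-lidded one was visible) upright on the deck when last seen, and the door shut to its stop; no verdict was returned.

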